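# Lay the breakfast tray for one

### The arm

A 7-joint arm with a two-finger parallel gripper is mounted at the origin on a cart in front of the work surface, level with it; the furniture and walls round the work are solid. World frame = base frame: x ahead of the robot, y to its left, z up, the work surface at z = 0. Lengths are in m, angles in rad, forces in N, time in s.
With the tool pointing down it reaches from about 0.425 to 0.925 m from the base axis. Payload 6.8 kg.
Tool frame: the origin (TCP) lies on the front face of the gripper's body, between the roots of the fingers; the fingertips stand 73 mm ahead of it and the grasp point (between the pads) lies r.pinch_z ahead of it (r.pinch_z is the distance from the TCP to the grasp point, in m); z points along the fingers, y is the direction in which the jaws open and shut (so a half turn about z gives the same grasp; the last joint's range is limited). The gripper opens to 85 mm and grips with 20 to 120 N. Pads are 22 mm wide; open, the fingers measure 114 mm over their backs; the gripper's body (76 mm by 85 mm) begins 54 mm behind the grasp point. The pads swing forward as they close: fully open they stand 13 mm farther back than shut.
Start: joints at [1.187, 0.477, 0.022, 1.555, -0.011, 1.109, -0.083], TCP at [0.184, -0.65, 0.304] pointing down, gripper open.
Joint ranges: [-2.96, 2.96], [-0.34, 2.1], [-1.41, 1.46], [0.24, 2.44], [-1.37, 4.51], [0.17, 1.92], [-2.96, 2.96]. Speed limits (rad/s): [2.39, 2.39, 3.14, 3.14, 3.14, 3.14, 3.14].

### API

Orientations are given as a rotation vector (axis times angle).
In Python, from bench import readout, grab_frame, r, search_frame, masks_of, tip_of gives the robot as it stands.
- The arm moves only by the tool step_arm, never from a script. Its argument "commands" is a list of rows, each a list of 7 numbers: the shift along the tool's x, y, z as a fraction of full scale, then the turn, a rotation vector about the tool's x, y, z as a fraction of full scale, then the gripper's target within -1 to 1 (shut at 1, half-way at 0, fully open at -1). In form: [[tx, ty, tz, ax, ay, az, hand], ...]. A call has exactly 10 rows; each row is the pose to reach, as a shift and turn from the pose measured when the call began, along the tool's axes at that moment, turning the shorter way round; what a row does not reach only later rows make up. Full scale, the value 1, is 500 mm for a shift and 360 degrees for a turn. A row lasts 1/8 s, in which the tool goes at most 62.5 mm and 10.7 degrees, less where a joint would pass 70% of its speed; a pose out of reach is approached as far as the arm can. A call with a number of a shift or a turn outside -1 to 1 is refused whole. A call with a gripper value outside its range is refused whole. The fingers move at their own pace and stop on an object; "newtons" is the grip in N (left out, the last holds). Time passes only in rows, so rows that repeat a pose let the fingers close, or fill a call up. It gives the time, the measured TCP pose, the force and the opening at its end, in the units of the state.
- readout.get_obs(): the state, without advancing time (a new reading comes with each control period).
- grab_frame(name): name is "side" or "top"; returns a dict with "img" (400x640x3 uint8, red, green, blue), "K" (3x3 intrinsics, pixels), "world_to_cam" (4x4, takes a point from world to camera coordinates). Camera axes: x right, y down, z forward; pixel columns grow to the right and rows downward; lengths in m; the calibration is good to about 2 mm. A picture is of the moment at which its call begins. There is no depth.
- r.hand_in(): hands the job in, once; it reports no verdict.
Trained networks look in a picture, given as the dict that the camera call returned (one of the last four; its "shot" number tells which), for a name from the list of things; names that differ only in an ending like _2 or _b are one class to them, and where a whole thing is asked for, a point or a joint stands for the part that bears it (a point fixed in the world has none). Each returns a list of dicts, best first, with "p" (0 to 1); they miss things now and then, are a little off and sometimes report something else, mostly with a low value. They report only what shows in the picture. A call takes as long as a camera call.
- search_frame(thing, picture): "extent" ([centre column, centre row, width, height] in pixels, round what is visible of it).
- masks_of(thing, picture): "pixels" (400x640 bool, what is visible of it) and "extent" ([centre column, centre row, width, height] in pixels, round what is visible of it).
- tip_of(thing, picture): "point" ([column, row] in pixels: a listed point, or the origin of a listed thing).
The state is a dict: "clock": time; "joints": joint angles; "qvel": joint speeds; "tau": joint torques, N m; "tcp_pos": TCP position; "orientation": TCP orientation; "contact_force": force on the tool from outside, world axes, zero at the start; "moment": the same for the moment, N m; "grip_width": finger opening in m.
Only numpy, scipy, OpenCV 4.12 (cv2) and the standard library are available. Lean on these libraries where they do the work, as an engineer would, in place of code of your own. Each camera call takes 0.05 s, during which the arm holds its last target. There are 200 camera calls.

### The job

Lay the breakfast tray: lift the small egg cup off the large one that it is stacked on, without dragging the large one along, and stand it in the middle of the saucer; once it stands there, put the egg from the rack into it, upright. Lay the teaspoon down the middle of the tray, between the saucer and the mug, parallel to the tray's short sides, and stand the pepper mill upright on the tray directly in front of the mug (on the robot's side of it, close by but not touching). Leave the saucer and mug where they are on the tray and do not disturb the large egg cup, the egg rack or the fork.

Things in the scene. Friction and masses are not known exactly. Their poses are not given: they have to be found in the camera images.
- tray: Wooden breakfast tray, fixed, on the worktop left of the hob. 260 mm deep (x axis, away from the robot) by 380 mm wide (y axis, to the left). Floor 8 mm thick; rim 10 mm wide, 22 mm high; over each short side a grip bar, top 48 mm high. Origin: centre of the underside. The saucer stands in one half, left or right, and the mug in the other.
- saucer: White round saucer, 128 mm across, 14 mm high, loose, on the tray's floor. Origin: centre of the underside; its flat inner floor, where the egg cup goes, is 5 mm above that.
- mug: White mug with a diamond pattern, loose, on the tray's floor. 94 mm high, body 83 mm across, handle towards its -y (right); x axis away from the robot, yaw within 0.06 rad of the tray's. Origin: middle of its 116 mm length over body and handle, at the underside; the axis of the round body lies 16 mm from it towards +y. In front of the mug: towards -x.
- egg_cup: The small white egg cup, on top of the stack: the one to move. 46 mm high; rim 49 mm across outside, 41 inside; 43 mm across at 25 mm height; foot 32 mm across below 20 mm. Origin: centre of the underside. At the start its foot stands in the lower cup's bowl, 23 mm above that cup's underside: its top 23 mm stand clear of the lower rim.
- egg_cup_lower: The large egg cup at the bottom of the stack, white, on the worktop: 46 mm high, rim 58 mm across outside and 50 inside, foot 41 mm across; bowl floor 23 mm above its underside. Origin: centre of the underside. Stays where it is.
- egg: Brown egg, 45 mm across and 58 mm long, pointed end down. Origin: its lower tip; z axis along it towards the blunt end; widest 32 mm above the origin. At the start it sits in the left (+y) hole of the rack, its tip about 17 mm above the rack's underside. Seated in the egg cup its tip is about 27 mm above the cup's underside.
- egg_rack: Dark wooden egg rack on the worktop, 62 x 100 x 30 mm, with two 36 mm holes 46 mm apart along its y axis; the egg is in the +y one. Origin: centre of the underside.
- teaspoon: Steel teaspoon lying on the worktop, 130 mm long (its x axis), 27 mm wide at the bowl, 11 mm high. Origin: middle of the length, at the underside. Can be gripped across its middle.
- pepper_mill: Dark wood pepper mill with a small metal ball on top, standing on the worktop. 130 mm high, 58 mm across at the foot; round head 50 mm across between 94 and 119 mm height, narrower waist below. Origin: centre of the underside.
- fork: Fork with a red handle, 195 mm long, lying farther back on the worktop; a bystander. Origin: middle of its length, underside. Over the back of the worktop, beyond about x = 0.6 m and left of y = -0.2 m, hangs a wall cupboard (underside 0.45 m above the worktop) with long door handles: swing the arm across in straight lines, not in a wide arc.

How it is judged:
On the way, in this order (a step that is already met when the one before it is completed fails the run):
1. the small egg cup stands upright in the middle of the saucer, let go (horizontal distance between egg_cup and saucer below 0.015 m and angle between egg_cup's own z axis and vertical below 0.1 rad and z of egg_cup in the frame of saucer between 0.001 and 0.01 m and contact force between the fingers and egg_cup below 0.1 N), for 0.2 s.
2. the egg sits upright in the egg cup on the saucer, let go (horizontal distance between egg_cup and saucer below 0.015 m and angle between egg_cup's own z axis and vertical below 0.1 rad and z of egg_cup in the frame of saucer between 0.001 and 0.01 m and horizontal distance between egg and egg_cup below 0.01 m and z of egg in the frame of egg_cup between 0.019 and 0.034 m and angle between egg's own z axis and vertical below 0.3 rad and contact force between the fingers and egg below 0.1 N), for 0.2 s.
At the end, for the whole second after the job is handed in: Small egg cup upright within 15 mm of the saucer's centre; egg in it, within 17 degrees of upright; teaspoon on the tray floor, within 20 mm (60 mm lengthwise) of its centre and 11 degrees; mill upright on the tray, 78 to 140 mm before the mug's axis, 30 mm sideways; all at rest (horizontal distance between egg_cup and saucer below 0.015 m and angle between each of egg_cup, pepper_mill's own z axis and vertical below 0.1 rad and z of egg_cup in the frame of saucer between 0.001 and 0.01 m and horizontal distance between egg and egg_cup below 0.01 m and z of egg in the frame of egg_cup between 0.019 and 0.034 m and angle between egg's own z axis and vertical below 0.3 rad and y of teaspoon in the frame of tray between -0.02 and 0.02 m and x of teaspoon in the frame of tray between -0.06 and 0.06 m and z of teaspoon in the frame of tray between 0.004 and 0.014 m and angle between the x axis of teaspoon and the x axis of tray, either way round below 0.2 rad and y of pepper_mill in the frame of mug between -0.014 and 0.046 m and x of pepper_mill in the frame of mug between -0.14 and -0.078 m and z of pepper_mill in the frame of tray between 0.004 and 0.012 m and linear speed of each of egg_cup, egg, teaspoon, pepper_mill below 0.02 m/s); the robot touches nothing.
It fails at once if the large egg cup is dragged more than 15 mm or tipped (distance of egg_cup_lower from where it was at the start of the episode above 0.015 m or angle between egg_cup_lower's own z axis and vertical above 0.35 rad).
It fails at once if the saucer or mug is shifted more than 15 mm (distance of any of saucer, mug from where it was at the start of the episode above 0.015 m).
It fails at once if the egg rack is shifted more than 20 mm (distance of egg_rack from where it was at the start of the episode above 0.02 m).
It fails at once if the fork is shifted more than 20 mm (distance of fork from where it was at the start of the episode above 0.02 m).
It also fails if it takes over 128 s, if anything falls off the work surface, if the arm or the gripper's body presses on something with over 40 N, if the wrist force passes 120 N, or if a joint passes its speed limit or range.

## Working session

There is one attempt and no reset: what is moved stays moved. The work goes in short steps, Python scripts to look and compute and a tool call to move; the robot and the scene stay as the last step left them, time stands still between calls to the robot, and variables do not carry over. Pictures are saved under pics/ and viewed, about 12 in all and at most 16, crops included, and the job is handed in when it is done.

Besides the shell and the picture viewer there is one more tool, called after "Call:" as name(argument=value, ...), one argument or row to a line, values as JSON. step_arm: Moves the arm, as the interface text tells. Its arguments: {"type":"object","properties":{"commands":{"type":"array"},"newtons":{"type":"number"}},"required":["commands"]}

```bash
mkdir -p pics; ls; cat > h.py <<'E'
import numpy as np, cv2
from bench import readout, grab_frame, r, search_frame, masks_of, tip_of
from scipy.spatial.transform import Rotation as R
def ray(f,px):
    T=f["world_to_cam"];K=f["K"];d=T[:3,:3].T@np.linalg.inv(K)@[px[0],px[1],1]
    return -T[:3,:3].T@T[:3,3],d
def at(f,px,z):
    c,d=ray(f,px);return c+d*(z-c[2])/d[2]
def proj(f,p):
    q=f["world_to_cam"]@np.r_[p,1];q=f["K"]@q[:3];return q[:2]/q[2]
def tri(f1,p1,f2,p2):
    A=0;b=0
    for f,p in((f1,p1),(f2,p2)):
        c,d=ray(f,p);d=d/np.linalg.norm(d);M=np.eye(3)-np.outer(d,d);A=A+M;b=b+M@c
    return np.linalg.solve(A,b)
def save(f,n,crop=None,s=1):
    im=f["img"][:,:,::-1]
    if crop:im=im[crop[1]:crop[3],crop[0]:crop[2]]
    cv2.imwrite("pics/"+n,cv2.resize(im,None,fx=s,fy=s,interpolation=cv2.INTER_CUBIC))
E
python3 - <<'E'
from h import *
np.set_printoptions(precision=4,suppress=True)
o=readout.get_obs();print(o["tcp_pos"],o["orientation"],o["grip_width"],r.pinch_z,o["clock"])
t=grab_frame("top");s=grab_frame("side")
save(t,"top0.png");save(s,"side0.png")
for f in(t,s):print(-f["world_to_cam"][:3,:3].T@f["world_to_cam"][:3,3])
for n in "tray saucer mug egg_cup egg_cup_lower egg egg_rack teaspoon pepper_mill fork".split():
    a=tip_of(n,t);b=tip_of(n,s)
    for l,x,f in(("t",a,t),("s",b,s)):
        e=search_frame(n,f)
        print(n,l,[(np.round(q["point"],1),round(q["p"],2),at(f,q["point"],0.)) for q in x[:2]],[(np.round(q["extent"],1),round(q["p"],2)) for q in e[:2]])
    if a and b:print("   tri",tri(t,a[0]["point"],s,b[0]["point"]))
E
```

```text
pics
[ 0.1837 -0.649   0.3029] [-3.11   -0.4317  0.0006] 0.08555880325244056 0.0539 0.0
[0.4407 0.0024 1.3262]
[ 0.4952 -0.7867  0.4864]
tray t [(array([243.1, 227.3]), 0.83, array([0.4778, 0.2572, 0.    ]))] [(array([240.4, 226.4, 142.9, 104.1]), 0.7)]
tray s [(array([281.3, 182.6]), 0.93, array([0.4802, 0.2408, 0.    ])), (array([290.8, 270.9]), 0.71, array([ 0.4926, -0.1823,  0.    ]))] [(array([287.5, 182.8,  98.2,  67.1]), 0.6)]
   tri [ 0.479   0.2589 -0.0086]
saucer t [(array([279.8, 212.2]), 0.59, array([0.5169, 0.1541, 0.    ])), (array([456.3, 190. ]), 0.56, array([ 0.5646, -0.3398,  0.    ]))] [(array([278.5, 207.6,  46.4,  41.5]), 0.68)]
saucer s [(array([298.4, 192.2]), 0.91, array([0.5281, 0.1695, 0.    ]))] [(array([299.8, 186.6,  44.6,  17.1]), 0.71)]
   tri [0.522  0.1531 0.008 ]
mug t [(array([201. , 217.7]), 0.65, array([0.5079, 0.3748, 0.    ]))] [(array([196.9, 216.4,  52.9,  30.1]), 0.67)]
mug s [(array([290.1, 165.7]), 0.97, array([0.5116, 0.3681, 0.    ]))] [(array([288.6, 148.4,  21.7,  29.9]), 0.79), (array([336.2, 319.7,  40.2,  33.8]), 0.68)]
   tri [ 0.50
[... 1600 characters left out ...]
0.79, array([ 0.4089, -0.3123,  0.    ])), (array([401.8, 215.9]), 0.22, array([ 0.4968, -0.1851,  0.    ]))] [(array([455.4, 243.9,  32.3,  18.6]), 0.95)]
pepper_mill s [(array([247.5, 325.8]), 0.97, array([ 0.4136, -0.3192,  0.    ]))] [(array([246.9, 302.5,  45. ,  76.8]), 0.91)]
   tri [ 0.4107 -0.3135 -0.0061]
fork t [(array([447.5, 134. ]), 0.56, array([ 0.7238, -0.3234,  0.    ])), (array([280.8, 208.6]), 0.51, array([0.5269, 0.1511, 0.    ]))] [(array([448.9, 135.7,  57.9,  13.8]), 0.71)]
fork s [(array([420.7, 311.2]), 0.64, array([ 0.7165, -0.3234,  0.    ]))] [(array([422.8, 318.8,  29.1,  76.1]), 0.95), (array([246.7, 302. ,  44.2,  76.2]), 0.72)]
   tri [ 0.7205 -0.3227 -0.0006]
```

```bash
python3 -c "
import cv2
a=cv2.imread('pics/top0.png')[110:290,140:500];cv2.imwrite('pics/top0c.png',cv2.resize(a,None,fx=2.2,fy=2.2))
a=cv2.imread('pics/side0.png')[120:360,200:460];cv2.imwrite('pics/side0c.png',cv2.resize(a,None,fx=2.4,fy=2.4))"
```

```text
(no output)
```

View pics/top0c.png

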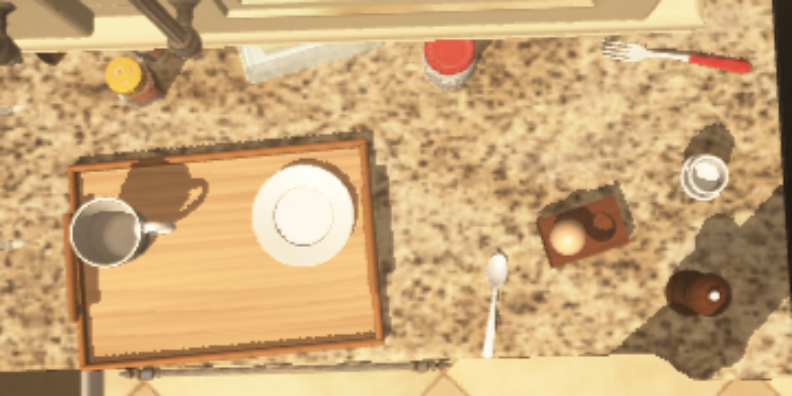

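View pics/side0c.png

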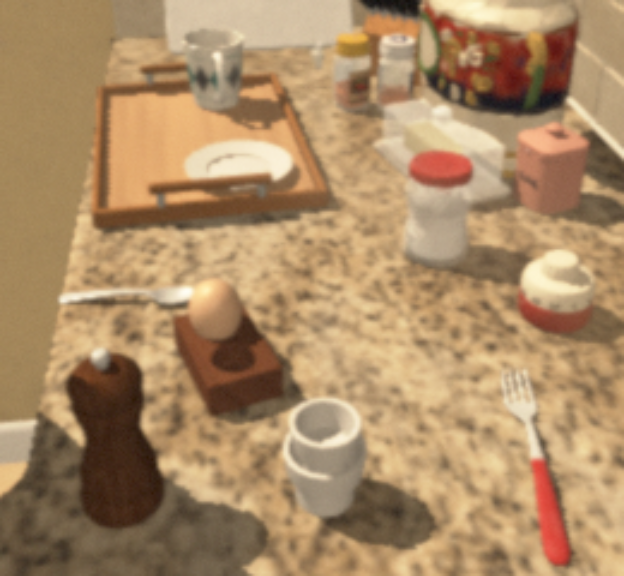

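The top view shows the stack at about px (460,190), the egg in the rack's left hole at (397,218), the spoon at (364,250) and the mill at (455,244). The saucer is at (278,208) and the mug body at (188,215). The side view agrees. Next I'll refine the centres using masks.

```bash
cat >> h.py <<'E'
np.set_printoptions(precision=4,suppress=True)
def contour(f,n,k=0):
    ms=masks_of(n,f)
    if not ms:return None
    c=max(cv2.findContours(ms[k]["pixels"].astype(np.uint8),0,1)[0],key=cv2.contourArea)[:,0].astype(float)
    return c
def ground(f,n,z,k=0):
    c=contour(f,n,k)
    return None if c is None else np.array([at(f,p,z)[:2] for p in c])
def circ(p):
    (x,y),r_=cv2.minEnclosingCircle(p.astype(np.float32));return x,y,2*r_
E
python3 - <<'E'
from h import *
t=grab_frame("top");s=grab_frame("side")
for n,z in(("saucer",.022),("egg_cup",.069),("egg",.05),("pepper_mill",.106),("tray",.022),("egg_rack",.03),("egg_cup_lower",.046),("mug",.1),("teaspoon",.004)):
    g=ground(t,n,z)
    if g is None: print(n,None);continue
    q=cv2.minAreaRect((g*1000).astype(np.float32))
    print(n,"circ",np.round(circ(g),4),"mean",g.mean(0),"rect",np.round(q[0],1),np.round(q[1],1),round(q[2],1), "box",g.min(0),g.max(0))
    if n=="teaspoon":
        m=masks_of(n,t)[0]["pixels"];v,u=np.nonzero(m);P=np.array([at(t,(a,b),z)[:2] for a,b in zip(u,v)])
        vx,vy,x0,y0=cv2.fitLine(P.astype(np.float32),2,0,.01,.01).ravel();d=(P-[x0,y0])@[vx,vy];print("spoon line",vx,vy,x0,y0,"ends",[np.array([x0,y0])+k*np.array([vx,vy]) for k in(d.min(),d.max())])
o=readout.get_obs();print(R.from_rotvec(o["orientation"]).as_matrix())
g=ground(s,"teaspoon",.003);print("side spoon",g.min(0),g.max(0))
E
```

```text
saucer circ [0.5293 0.1581 0.1259] mean [0.5287 0.1587] rect [529.  157.7] [124.  118.3] 88.4 box [0.4694 0.0956] [0.5886 0.2197]
egg_cup circ [ 0.5602 -0.3348  0.0509] mean [ 0.5598 -0.3349] rect [ 559.1 -334.4] [47.7 45.2] 88.3 box [ 0.5363 -0.3585] [ 0.582  -0.3104]
egg circ [ 0.49   -0.1677  0.0482] mean [ 0.4904 -0.1669] rect [ 490.6 -167.4] [44.6 45.7] 16.2 box [ 0.4679 -0.1917] [ 0.5111 -0.1437]
pepper_mill circ [ 0.4192 -0.3075  0.0724] mean [ 0.4201 -0.3078] rect [ 420.8 -307.2] [71.1 48. ] 88.4 box [ 0.3962 -0.3429] [ 0.4454 -0.2715]
tray circ [0.5297 0.1583 0.1264] mean [0.5293 0.1583] rect [529.7 158.4] [123.3 120.1] 43.5 box [0.4669 0.0956] [0.5911 0.2197]
egg_rack circ [ 0.4972 -0.1881  0.1131] mean [ 0.4971 -0.1875] rect [ 497.6 -187.7] [ 62.4 103.1] 16.7 box [ 0.4553 -0.2436] [ 0.5377 -0.1328]
egg_cup_lower circ [ 0.5589 -0.3297  0.0537] mean [ 0.5558 -0.3195] rect [ 556.9 -320.4] [53.5 27.6] 12.4 box [ 0.533  -0.3392] [ 0.5848 -0.3078]
mug circ [0.5064 0.3622 0.1212] mean [0.5096 0.3679] rect [503.3 367.8] [111.4  81.7] 64.8 box [0.4695 0.3025] [0.5501 0.4219]
teaspoon circ [ 0.4484 -0.0839  0.0479] mean [ 0.4506 -0.0822] rect [448.2 -80.9] [27.6 46.9] 87.9 box [ 0.4248 -0.0953] [ 0.4717 -0.0672]
spoon line 0.9896504 -0.14349939 0.41860068 -0.077550516 ends [array([ 0.3456, -0.067 ]), array([ 0.4721, -0.0853])]
[[ 0.9622  0.2723  0.    ]
 [ 0.2723 -0.9622 -0.    ]
 [ 0.      0.     -1.    ]]
side spoon [ 0.3477 -0.09  ] [ 0.4677 -0.0623]
```

```bash
cat >> h.py <<'E'
def mv(p,jaw=None):
    """rows values for target TCP p, tool down, jaw axis direction angle (rad, mod pi) in world"""
    o=readout.get_obs();M=R.from_rotvec(o["orientation"]);
    d=M.inv().apply(np.array(p)-o["tcp_pos"])/.5
    Md=M.as_matrix();cur=np.arctan2(Md[1,1],Md[0,1]); w=0 if jaw is None else (jaw-cur+np.pi/2)%np.pi-np.pi/2
    # target: vertical, jaw rotated by w about world z
    yv=np.array([np.cos(cur+w),np.sin(cur+w),0]);zv=np.array([0,0,-1.]);T=np.c_[np.cross(yv,zv),yv,zv]
    a=(M.inv()*R.from_matrix(T)).as_rotvec()/(2*np.pi)
    print("clock",round(o["clock"],2),"tcp",o["tcp_pos"],"grip",round(o["grip_width"],4),"F",o["contact_force"],"jaw",round(cur,3));print("move",np.round(d,4),"turn",np.round(a,4),"dist",np.linalg.norm(d)*.5)
E
python3 - <<'E'
from h import *
mv((.56,-.335,.19))
t=grab_frame("top");s=grab_frame("side")
b=tri(t,(464.5,244.5),s,(241.3,268.8));print("ball",b)
E
```

```text
clock 2.75 tcp [ 0.1838 -0.6495  0.3039] grip 0.0855 F [ 0.3603  1.0418 -0.0759] jaw -1.295
move [ 0.8952 -0.4004  0.2278] turn [ 0.  0. -0.] dist 0.5034022786960443
ball [ 0.4166 -0.321   0.1235]
```

Call:
step_arm(
  commands=[
    [0.895, -0.4, 0.228, 0, 0, 0, -1],
    [0.895, -0.4, 0.228, 0, 0, 0, -1],
    [0.895, -0.4, 0.228, 0, 0, 0, -1],
    [0.895, -0.4, 0.228, 0, 0, 0, -1],
    [0.895, -0.4, 0.228, 0, 0, 0, -1],
    [0.895, -0.4, 0.228, 0, 0, 0, -1],
    [0.895, -0.4, 0.228, 0, 0, 0, -0.6],
    [0.895, -0.4, 0.228, 0, 0, 0, -0.6],
    [0.895, -0.4, 0.228, 0, 0, 0, -0.6],
    [0.895, -0.4, 0.228, 0, 0, 0, -0.6],
  ],
  newtons=25,
)

```text
clock: 4.1
tcp_pos: [0.5599, -0.3352, 0.1897]
orientation: [3.111, 0.433, -0.001]
contact_force: [-0.2, -0.4, -0.5]
grip_width: 0.0683
```

```bash
python3 - <<'E'
from h import *
mv((.56,-.335,.123))
s=grab_frame("side");save(s,"s1.png",(250,180,430,360),3.3)
t=grab_frame("top")
print([proj(s,(.56,-.335,z)) for z in(.069,.12,.19)])
print("r.pinch",r.pinch_z)
E
```

```text
clock 4.1 tcp [ 0.5599 -0.3352  0.1897] grip 0.0683 F [-0.1944 -0.3882 -0.4713] jaw -1.294
move [ 0.0003 -0.0003  0.1334] turn [ 0.      0.0001 -0.    ] dist 0.06669751102503824
[array([334.01  , 293.8536]), array([334.0759, 268.8219]), array([334.176 , 230.7885])]
r.pinch 0.0539
```

View pics/s1.png

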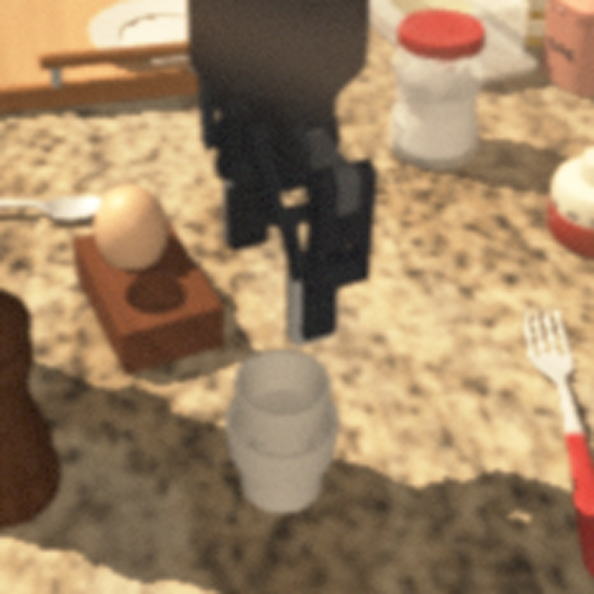

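```bash
python3 - <<'E'
from h import *
s=grab_frame("side")
for w in(.034,.046):
  for z in(.115,.12,.125,.13): print(w,z,proj(s,(.56+.272*w,-.335-.962*w,z)))
print(at(s,(336.3,295),.069))
m=ground(s,"egg_cup",.069);print(m is not None and (m.min(0),m.max(0)))
E
```

```text
0.034 0.115 [343.3617 284.926 ]
0.034 0.12 [343.4094 282.3089]
0.034 0.125 [343.4575 279.6687]
0.034 0.13 [343.5061 277.0052]
0.046 0.115 [346.8688 290.0422]
0.046 0.12 [346.9329 287.4003]
0.046 0.125 [346.9977 284.7348]
0.046 0.13 [347.063  282.0453]
[ 0.5633 -0.3381  0.069 ]
(array([ 0.3834, -0.411 ]), array([ 0.4536, -0.2397]))
```

Call:
step_arm(
  commands=[
    [0.003, 0, 0.067, 0, 0, 0, -0.6],
    [0.003, 0, 0.1, 0, 0, 0, -0.6],
    [0.003, 0, 0.12, 0, 0, 0, -0.6],
    [0.003, 0, 0.135, 0, 0, 0, -0.6],
    [0.003, 0, 0.135, 0, 0, 0, -0.6],
    [0.003, 0, 0.135, 0, 0, 0, 1],
    [0.003, 0, 0.135, 0, 0, 0, 1],
    [0.003, 0, 0.135, 0, 0, 0, 1],
    [0.003, 0, 0.135, 0, 0, 0, 1],
    [0.003, 0, 0.135, 0, 0, 0, 1],
  ],
  newtons=25,
)

```text
clock: 5.55
tcp_pos: [0.5607, -0.337, 0.1238]
orientation: [3.111, 0.427, 0.002]
contact_force: [-0.4, 0.8, 4.1]
grip_width: 0.0468
```

```bash
python3 - <<'E'
from h import *
mv((.5615,-.336,.2))
s=grab_frame("side");save(s,"s2.png",(270,220,400,350),4)
E
```

```text
clock 5.55 tcp [ 0.5607 -0.337   0.1238] grip 0.0468 F [-0.3582  0.8431  4.1413] jaw -1.298
move [ 0.0022 -0.0012 -0.1525] turn [ 0.0003 -0.0001  0.    ] dist 0.07624711177150675
```

View pics/s2.png

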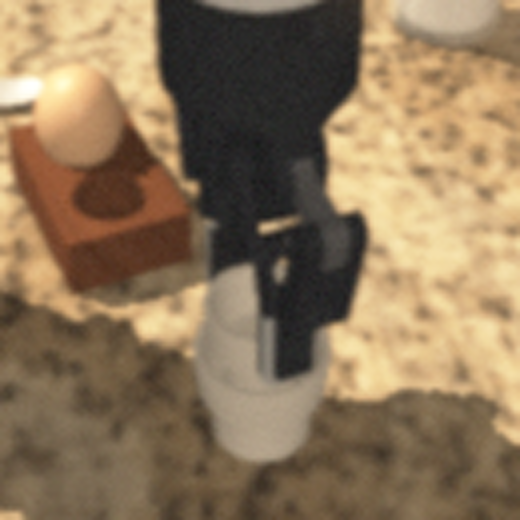

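Call:
step_arm(
  commands=[
    [0, 0, -0.008, 0, 0, 0, 1],
    [0, 0, -0.016, 0, 0, 0, 1],
    [0, 0, -0.024, 0, 0, 0, 1],
    [0, 0, -0.034, 0, 0, 0, 1],
    [0, 0, -0.046, 0, 0, 0, 1],
    [0, 0, -0.06, 0, 0, 0, 1],
    [0, 0, -0.08, 0, 0, 0, 1],
    [0, 0, -0.11, 0, 0, 0, 1],
    [0, 0, -0.15, 0, 0, 0, 1],
    [0, 0, -0.15, 0, 0, 0, 1],
  ],
)

```text
clock: 6.85
tcp_pos: [0.5618, -0.3375, 0.2015]
orientation: [3.108, 0.426, 0.008]
contact_force: [-0.1, -0.9, -1.3]
grip_width: 0.0459
```

```bash
python3 - <<'E'
from h import *
mv((.529,.158,.2))
s=grab_frame("side");save(s,"s3.png",(250,190,410,350),3.3)
E
```

```text
clock 6.85 tcp [ 0.5618 -0.3375  0.2015] grip 0.0459 F [-0.0871 -0.8918 -1.3055] jaw -1.298
move [ 0.2037 -0.9721 -0.0011] turn [ 0.0008 -0.0007  0.    ] dist 0.4966125495475426
```

View pics/s3.png

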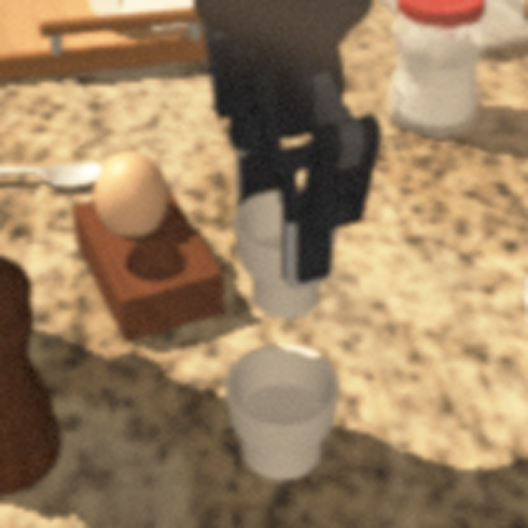

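Call:
step_arm(
  commands=[
    [0.2, -0.97, -0.04, 0, 0, 0, 1],
    [0.2, -0.97, -0.04, 0, 0, 0, 1],
    [0.2, -0.97, -0.04, 0, 0, 0, 1],
    [0.2, -0.97, -0.04, 0, 0, 0, 1],
    [0.2, -0.97, -0.04, 0, 0, 0, 1],
    [0.2, -0.97, -0.04, 0, 0, 0, 1],
    [0.204, -0.972, -0.02, 0, 0, 0, 1],
    [0.204, -0.972, 0, 0, 0, 0, 1],
    [0.204, -0.972, 0, 0, 0, 0, 1],
    [0.204, -0.972, 0, 0, 0, 0, 1],
  ],
)

```text
clock: 8.15
tcp_pos: [0.5281, 0.1579, 0.198]
orientation: [3.108, 0.427, 0.003]
contact_force: [-0.4, -1.3, 0.6]
grip_width: 0.0461
```

```bash
python3 - <<'E'
from h import *
mv((.529,.158,.118))
s=grab_frame("side");save(s,"s4.png",(250,110,370,230),4.4)
for z in(.08,.09,.1): print(z,proj(s,(.529,.158,z)),proj(s,(.529,.142,z)))
for n in("egg_cup","saucer"):
  for q in tip_of(n,s)[:2]:print(n,q["point"],q["p"])
E
```

```text
clock 8.15 tcp [0.5281 0.1579 0.198 ] grip 0.0461 F [-0.3785 -1.31    0.6285] jaw -1.298
move [ 0.0016 -0.0004  0.16  ] turn [ 0.0007 -0.0002  0.    ] dist 0.08002002618427759
0.08 [297.6943 168.1412] [298.019  170.4695]
0.09 [297.5305 164.7715] [297.8544 167.0641]
0.1 [297.3651 161.3699] [297.6883 163.626 ]
saucer [298.6, 193.1] 0.75
```

View pics/s4.png

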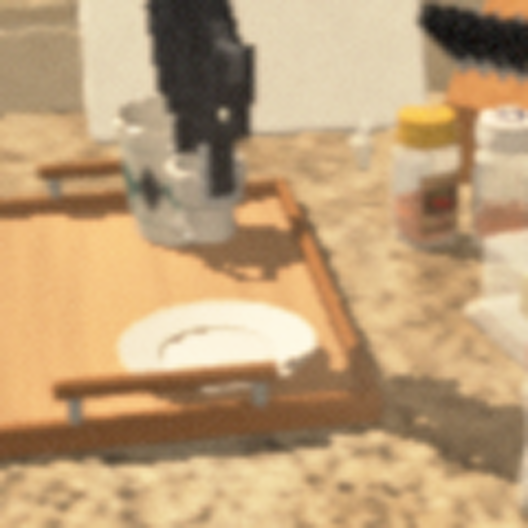

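Call:
step_arm(
  commands=[
    [0.002, 0, 0.08, 0, 0, 0, 1],
    [0.002, 0, 0.12, 0, 0, 0, 1],
    [0.002, 0, 0.14, 0, 0, 0, 1],
    [0.002, 0, 0.15, 0, 0, 0, 1],
    [0.002, 0, 0.156, 0, 0, 0, 1],
    [0.002, 0, 0.16, 0, 0, 0, 1],
    [0.002, 0, 0.16, 0, 0, 0, 1],
    [0.002, 0, 0.16, 0, 0, 0, 1],
    [0.002, 0, 0.16, 0, 0, 0, 1],
    [0.002, 0, 0.16, 0, 0, 0, 1],
  ],
)

```text
clock: 9.55
tcp_pos: [0.53, 0.1565, 0.1186]
orientation: [3.109, 0.422, 0.005]
contact_force: [-0.9, -0.4, -1.1]
grip_width: 0.046
```

```bash
python3 - <<'E'
from h import *
mv((.529,.158,.114))
s=grab_frame("side");print(at(s,(299.5,187.3),.022))
E
```

```text
clock 9.55 tcp [0.53   0.1565 0.1186] grip 0.046 F [-0.8904 -0.4357 -1.0609] jaw -1.301
move [-0.0012 -0.0035  0.0093] turn [ 0.0007 -0.0004  0.    ] dist 0.004990806530166083
[0.5314 0.1562 0.022 ]
```

Call:
step_arm(
  commands=[
    [0, -0.002, 0.003, 0, 0, 0, 1],
    [0, -0.002, 0.006, 0, 0, 0, 1],
    [0, -0.002, 0.009, 0, 0, 0, 1],
    [0, -0.002, 0.01, 0, 0, 0, 1],
    [0, -0.002, 0.01, 0, 0, 0, 1],
    [0, -0.002, 0.01, 0, 0, 0, 1],
    [0, -0.002, 0.01, 0, 0, 0, 1],
    [0, -0.002, 0.01, 0, 0, 0, 1],
    [0, -0.002, 0.01, 0, 0, 0, 1],
    [0, -0.002, 0.01, 0, 0, 0, 1],
  ],
)

```text
clock: 10.85
tcp_pos: [0.5299, 0.1574, 0.1138]
orientation: [3.109, 0.422, 0.005]
contact_force: [-1.5, 1.1, 4.4]
grip_width: 0.0463
```

```bash
python3 - <<'E'
from h import *
mv((.529,.158,.112))
s=grab_frame("side");save(s,"s5.png",(250,110,370,230),4.4)
E
```

```text
clock 10.85 tcp [0.5299 0.1574 0.1138] grip 0.0463 F [-1.4702  1.066   4.4045] jaw -1.301
move [-0.0015 -0.0016  0.0036] turn [ 0.0007 -0.0004  0.    ] dist 0.0020807314574362535
```

View pics/s5.png

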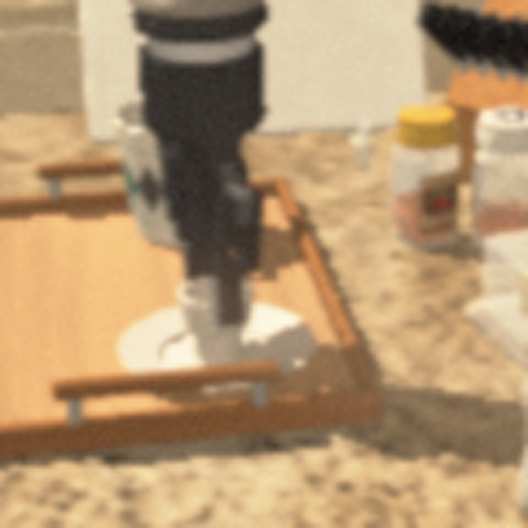

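The foot rests on the saucer (4.4 N), with the cup in its middle at about crop (215,320). I'll release it and rise.

Call:
step_arm(
  commands=[
    [0, 0, 0, 0, 0, 0, 0.0],
    [0, 0, 0, 0, 0, 0, -0.3],
    [0, 0, 0, 0, 0, 0, -0.6],
    [0, 0, 0, 0, 0, 0, -0.6],
    [0, 0, 0, 0, 0, 0, -0.6],
    [0, 0, -0.04, 0, 0, 0, -0.6],
    [0, 0, -0.1, 0, 0, 0, -0.6],
    [0, 0, -0.18, 0, 0, 0, -0.6],
    [0, 0, -0.24, 0, 0, 0, -0.6],
    [0, 0, -0.26, 0, 0, 0, -0.6],
  ],
)

```text
clock: 12.15
tcp_pos: [0.5301, 0.1582, 0.2456]
orientation: [3.11, 0.422, 0.01]
contact_force: [0.5, 0.3, -0.7]
grip_width: 0.0684
```

```bash
python3 - <<'E'
from h import *
mv((.4905,-.1675,.2))
s=grab_frame("side");save(s,"s6.png",(250,110,370,230),4.4)
t=grab_frame("top");
for n,z in(("egg_cup",.059),("saucer",.022),("egg",.05)):
    g=ground(t,n,z); print(n,None if g is None else (circ(g),g.mean(0)))
E
```

```text
clock 12.15 tcp [0.5301 0.1582 0.2456] grip 0.0684 F [ 0.5213  0.2956 -0.7401] jaw -1.301
move [-0.2505  0.6063  0.0923] turn [ 0.0007 -0.0009  0.    ] dist 0.3312178383968349
egg_cup ((0.49108099937438965, -0.16651102900505066, 0.04287877306342125), array([ 0.4913, -0.1665]))
saucer ((0.523631751537323, 0.11919896304607391, 0.0891299620270729), array([0.5223, 0.1164]))
egg ((0.4907674193382263, -0.16739198565483093, 0.04443683102726936), array([ 0.4907, -0.1676]))
```

View pics/s6.png

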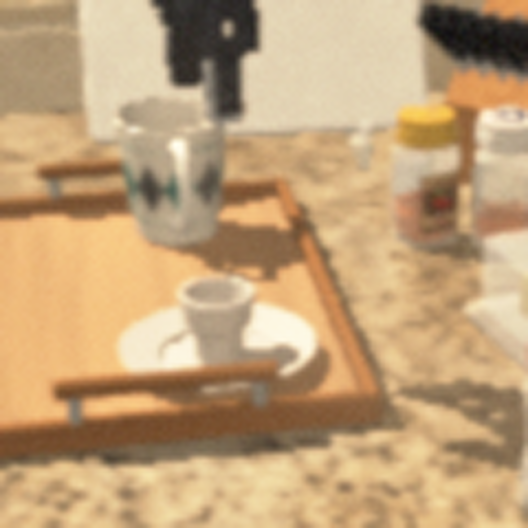

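Call:
step_arm(
  commands=[
    [-0.25, 0.606, 0.09, 0.0007, -0.0009, 0, -0.6],
    [-0.25, 0.606, 0.09, 0.0007, -0.0009, 0, -0.6],
    [-0.25, 0.606, 0.09, 0.0007, -0.0009, 0, -0.6],
    [-0.25, 0.606, 0.09, 0.0007, -0.0009, 0, -0.6],
    [-0.25, 0.606, 0.09, 0.0007, -0.0009, 0, -0.6],
    [-0.25, 0.606, 0.09, 0.0007, -0.0009, 0, -0.6],
    [-0.25, 0.606, 0.09, 0.0007, -0.0009, 0, -0.6],
    [-0.25, 0.606, 0.09, 0.0007, -0.0009, 0, -0.6],
    [-0.25, 0.606, 0.09, 0.0007, -0.0009, 0, -0.6],
    [-0.25, 0.606, 0.09, 0.0007, -0.0009, 0, -0.6],
  ],
)

```text
clock: 13.65
tcp_pos: [0.4895, -0.1668, 0.1988]
orientation: [3.112, 0.426, -0.008]
contact_force: [0.5, 0.2, 0.7]
grip_width: 0.0681
```

```bash
python3 - <<'E'
from h import *
mv((.4907,-.1675,.112))
s=grab_frame("side");t=grab_frame("top");
for n,z in(("egg_cup",.059),("saucer",.022)):
  for f,l in((t,"t"),(s,"s")):
    g=ground(f,n,z); print(n,l,None if g is None else (np.round(circ(g),4),g.mean(0),g.min(0),g.max(0)))
print("cup rim side",at(s,(299.3,176.4),.059))
m=masks_of("egg",s);print(m[0]["extent"],proj(s,(.4907,-.1675,.046)))
E
```

```text
clock 13.65 tcp [ 0.4895 -0.1668  0.1988] grip 0.0681 F [0.5268 0.2075 0.6972] jaw -1.299
move [0.0029 0.0019 0.1736] turn [ 0.      0.0008 -0.    ] dist 0.08683677857425622
egg_cup t (array([0.5296, 0.1561, 0.0484]), array([0.5292, 0.1557]), array([0.5062, 0.133 ]), array([0.552 , 0.1785]))
egg_cup s (array([0.5385, 0.1147, 0.1124]), array([0.5399, 0.1128]), array([0.531 , 0.0586]), array([0.5532, 0.1708]))
saucer t (array([0.5286, 0.1585, 0.1274]), array([0.5289, 0.1582]), array([0.4668, 0.0956]), array([0.5911, 0.2197]))
saucer s (array([0.5652, 0.1586, 0.0996]), array([0.5683, 0.1579]), array([0.546 , 0.1092]), array([0.5917, 0.208 ]))
cup rim side [0.532 0.149 0.059]
[290.8, 248.7, 19.4, 19.8] [288.3571 248.336 ]
```

Call:
step_arm(
  commands=[
    [0.005, 0.002, 0.09, 0, 0.0008, 0, -0.6],
    [0.005, 0.002, 0.13, 0, 0.0008, 0, -0.6],
    [0.005, 0.002, 0.16, 0, 0.0008, 0, -0.6],
    [0.005, 0.002, 0.174, 0, 0.0008, 0, -0.6],
    [0.005, 0.002, 0.174, 0, 0.0008, 0, -0.6],
    [0.005, 0.002, 0.174, 0, 0.0008, 0, 1],
    [0.005, 0.002, 0.174, 0, 0.0008, 0, 1],
    [0.005, 0.002, 0.174, 0, 0.0008, 0, 1],
    [0.005, 0.002, 0.174, 0, 0.0008, 0, 1],
    [0.005, 0.002, 0.174, 0, 0.0008, 0, 1],
  ],
  newtons=20,
)

```text
clock: 15.25
tcp_pos: [0.4919, -0.1686, 0.1124]
orientation: [3.112, 0.422, 0.002]
contact_force: [-1.3, -0.3, 6.8]
grip_width: 0.0435
```

```bash
python3 - <<'E'
from h import *
mv((.4907,-.1675,.22))
s=grab_frame("side");save(s,"s7.png",(230,190,350,310),4)
E
```

```text
clock 15.25 tcp [ 0.4919 -0.1686  0.1124] grip 0.0435 F [-1.2709 -0.287   6.8017] jaw -1.301
move [-0.0016 -0.0025 -0.2151] turn [ 0.0002 -0.0001  0.    ] dist 0.10756284389349521
```

View pics/s7.png

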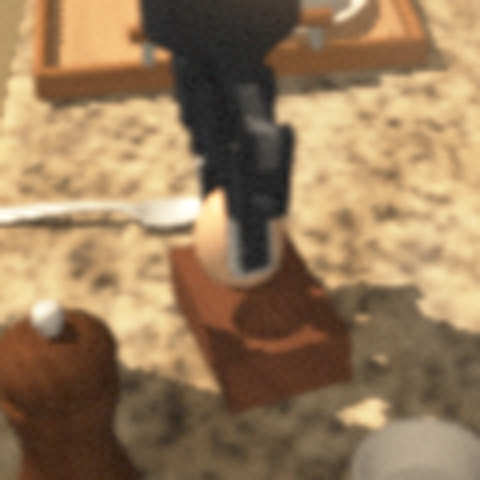

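Call:
step_arm(
  commands=[
    [0, 0, -0.01, 0, 0, 0, 1],
    [0, 0, -0.02, 0, 0, 0, 1],
    [0, 0, -0.035, 0, 0, 0, 1],
    [0, 0, -0.05, 0, 0, 0, 1],
    [0, 0, -0.07, 0, 0, 0, 1],
    [0, 0, -0.1, 0, 0, 0, 1],
    [0, 0, -0.14, 0, 0, 0, 1],
    [0, 0, -0.18, 0, 0, 0, 1],
    [0, 0, -0.2, 0, 0, 0, 1],
    [0, 0, -0.2, 0, 0, 0, 1],
  ],
)

```text
clock: 16.55
tcp_pos: [0.4921, -0.1686, 0.2133]
orientation: [3.111, 0.422, 0.004]
contact_force: [0.2, -0.7, -0.9]
grip_width: 0.043
```

```bash
python3 - <<'E'
from h import *
mv((.5295,.1563,.21))
s=grab_frame("side");save(s,"s8.png",(230,150,350,310),3.6)
E
```

```text
clock 16.55 tcp [ 0.4921 -0.1686  0.2133] grip 0.043 F [ 0.1627 -0.6777 -0.93  ] jaw -1.301
move [ 0.2452 -0.6064  0.006 ] turn [ 0.0003 -0.0004  0.    ] dist 0.327060572282542
```

View pics/s8.png

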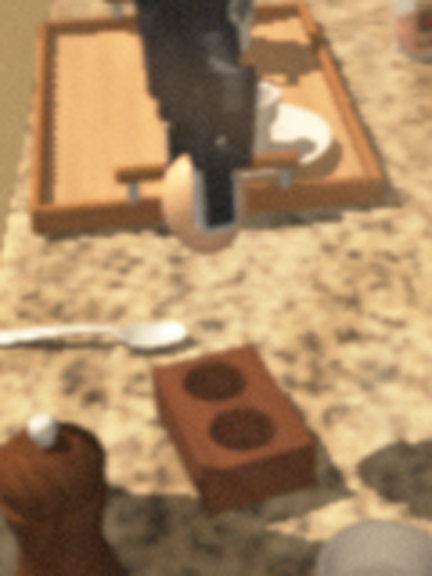

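```bash
python3 - <<'E'
from h import *
s=grab_frame("side");t=grab_frame("top")
for x in(.486,.489,.492):print(x,proj(s,(x,-.1686,.149)),proj(s,(x,-.1686,.118)))
c=contour(s,"egg");print(c.min(0),c.max(0))
E
```

```text
0.486 [282.7655 204.0945] [283.7982 218.2094]
0.489 [284.3634 203.9895] [285.3626 218.1012]
0.492 [285.9601 203.8847] [286.9258 217.9932]
[275. 195.] [293. 219.]
```

Call:
step_arm(
  commands=[
    [0.245, -0.606, -0.03, 0, 0, 0, 1],
    [0.245, -0.606, -0.03, 0, 0, 0, 1],
    [0.245, -0.606, -0.03, 0, 0, 0, 1],
    [0.245, -0.606, -0.03, 0, 0, 0, 1],
    [0.245, -0.606, -0.03, 0, 0, 0, 1],
    [0.245, -0.606, -0.03, 0, 0, 0, 1],
    [0.245, -0.606, 0, 0, 0, 0, 1],
    [0.245, -0.606, 0, 0, 0, 0, 1],
    [0.245, -0.606, 0.006, 0, 0, 0, 1],
    [0.245, -0.606, 0.006, 0, 0, 0, 1],
  ],
)

```text
clock: 18.0
tcp_pos: [0.5287, 0.155, 0.2084]
orientation: [3.113, 0.42, -0.001]
contact_force: [0.0, 0.2, 0.4]
grip_width: 0.0435
```

```bash
python3 - <<'E'
from h import *
mv((.5295,.1563,.142))
s=grab_frame("side");save(s,"s9.png",(250,110,370,210),5)
for n in("egg","egg_cup"):
  for q in masks_of(n,s)[:2]:
    v,u=np.nonzero(q["pixels"]);print(n,q["p"],u.min(),u.max(),v.min(),v.max())
for z in(.144,.114,.059):print(proj(s,(.5295,.1563,z)))
E
```

```text
clock 18.0 tcp [0.5287 0.155  0.2084] grip 0.0435 F [0.0024 0.1803 0.3543] jaw -1.303
move [ 0.0024 -0.0021  0.1327] turn [ 0.0001  0.0001 -0.    ] dist 0.06638753077741824
egg 0.66 225 279 239 245
egg 0.61 289 302 139 158
egg_cup 0.53 290 306 173 192
[296.8399 146.2213]
[297.3499 156.7744]
[298.2479 175.357 ]
```

View pics/s9.png

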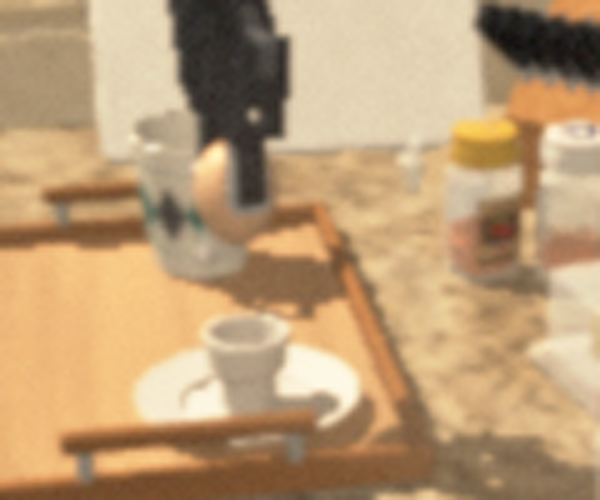

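Call:
step_arm(
  commands=[
    [0.005, -0.002, 0.06, 0, 0, 0, 1],
    [0.005, -0.002, 0.09, 0, 0, 0, 1],
    [0.005, -0.002, 0.11, 0, 0, 0, 1],
    [0.005, -0.002, 0.12, 0, 0, 0, 1],
    [0.005, -0.002, 0.127, 0, 0, 0, 1],
    [0.005, -0.002, 0.133, 0, 0, 0, 1],
    [0.005, -0.002, 0.138, 0, 0, 0, 1],
    [0.005, -0.002, 0.138, 0, 0, 0, 1],
    [0.005, -0.002, 0.138, 0, 0, 0, 1],
    [0.005, -0.002, 0.138, 0, 0, 0, 1],
  ],
)

```text
clock: 19.4
tcp_pos: [0.531, 0.1575, 0.1399]
orientation: [3.113, 0.421, 0.001]
contact_force: [-0.0, -0.7, -0.6]
grip_width: 0.0436
```

```bash
python3 - <<'E'
from h import *
mv((.531,.1565,.137))
s=grab_frame("side");save(s,"s10.png",(270,140,330,200),8)
E
```

```text
clock 19.4 tcp [0.531  0.1575 0.1399] grip 0.0436 F [-0.0273 -0.6971 -0.5646] jaw -1.302
move [-0.0006  0.002   0.0059] turn [ 0.0001 -0.0001  0.    ] dist 0.003114781834628209
```

View pics/s10.png

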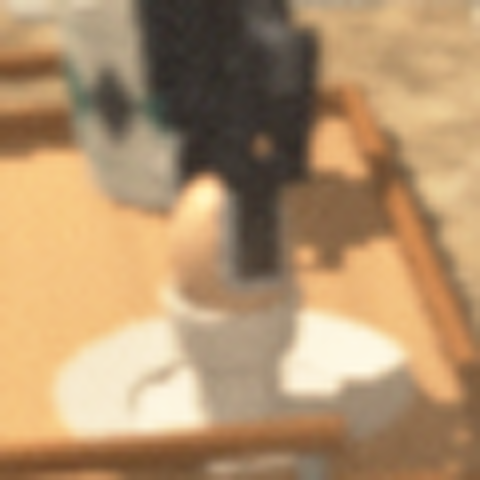

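Call:
step_arm(
  commands=[
    [0, 0.002, 0.002, 0, 0, 0, 1],
    [0, 0.002, 0.004, 0, 0, 0, 1],
    [0, 0.002, 0.006, 0, 0, 0, 1],
    [0, 0.002, 0.007, 0, 0, 0, 1],
    [0, 0.002, 0.008, 0, 0, 0, 1],
    [0, 0.002, 0.008, 0, 0, 0, 1],
    [0, 0.002, 0.008, 0, 0, 0, 1],
    [0, 0.002, 0.008, 0, 0, 0, 1],
    [0, 0.002, 0.008, 0, 0, 0, 1],
    [0, 0.002, 0.008, 0, 0, 0, 1],
  ],
)

```text
clock: 20.7
tcp_pos: [0.5316, 0.1567, 0.1364]
orientation: [3.113, 0.422, 0.002]
contact_force: [-1.5, 0.3, 5.6]
grip_width: 0.0432
```

Call:
step_arm(
  commands=[
    [0, 0, 0, 0, 0, 0, 0.0],
    [0, 0, 0, 0, 0, 0, -0.3],
    [0, 0, 0, 0, 0, 0, -0.6],
    [0, 0, 0, 0, 0, 0, -0.6],
    [0, 0, 0, 0, 0, 0, -0.6],
    [0, 0, -0.04, 0, 0, 0, -0.6],
    [0, 0, -0.1, 0, 0, 0, -0.6],
    [0, 0, -0.16, 0, 0, 0, -0.6],
    [0, 0, -0.22, 0, 0, 0, -0.6],
    [0, 0, -0.22, 0, 0, 0, -0.6],
  ],
)

```text
clock: 21.95
tcp_pos: [0.5327, 0.1572, 0.2487]
orientation: [-3.112, -0.421, -0.009]
contact_force: [-0.6, 0.2, -0.2]
grip_width: 0.0682
```

```bash
python3 - <<'E'
from h import *
mv((.428,-.078,.2),np.arctan2(.99,.143))
s=grab_frame("side");save(s,"s11.png",(210,130,370,260),4)
c=contour(s,"teaspoon");print(len(c),c.min(0),c.max(0))
for p in((.3456,-.067),(.4721,-.0853),(.4186,-.0776),(.43,-.079)):print(proj(s,(*p,.004)))
E
```

```text
clock 21.95 tcp [0.5327 0.1572 0.2487] grip 0.0682 F [-0.5631  0.2176 -0.2274] jaw -1.302
move [-0.3274  0.3979  0.0956] turn [-0.0002 -0.0009  0.0656] dist 0.262019919397631
61 [249. 239.] [279. 245.]
[224.0026 242.5971]
[279.9699 242.9898]
[256.2276 242.8331]
[261.2813 242.8059]
```

View pics/s11.png

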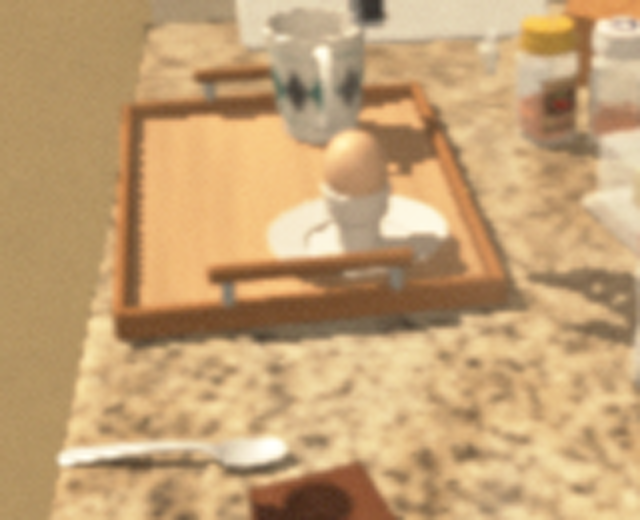

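```bash
python3 - <<'E'
from h import *
mv((.421,-.080,.14),np.arctan2(.99,.143))
E
```

```text
clock 22.05 tcp [0.5313 0.1566 0.2461] grip 0.0685 F [ 0.0812  0.0658 -0.3441] jaw -1.302
move [-0.3386  0.3975  0.2121] turn [ 0.     -0.0002  0.0657] dist 0.28180016637460165
```

Call:
step_arm(
  commands=[
    [-0.12, 0.14, -0.02, 0, 0, 0.022, -0.6],
    [-0.22, 0.28, 0, 0, 0, 0.044, 0],
    [-0.338, 0.397, 0.1, 0, 0, 0.0657, 0],
    [-0.338, 0.397, 0.15, 0, 0, 0.0657, 0],
    [-0.338, 0.397, 0.212, 0, 0, 0.0657, 0],
    [-0.338, 0.397, 0.212, 0, 0, 0.0657, 0],
    [-0.338, 0.397, 0.212, 0, 0, 0.0657, 0],
    [-0.338, 0.397, 0.212, 0, 0, 0.0657, 0],
    [-0.338, 0.397, 0.212, 0, 0, 0.0657, 0],
    [-0.338, 0.397, 0.212, 0, 0, 0.0657, 0],
  ],
)

```text
clock: 23.3
tcp_pos: [0.4218, -0.0793, 0.1406]
orientation: [-3.134, 0.224, -0.004]
contact_force: [-0.2, -1.0, 0.4]
grip_width: 0.0424
```

```bash
python3 - <<'E'
from h import *
mv((.421,-.080,.079),np.arctan2(.99,.143))
s=grab_frame("side");save(s,"s12.png",(210,170,310,260),6)
E
```

```text
clock 23.3 tcp [ 0.4218 -0.0793  0.1406] grip 0.0424 F [-0.2082 -0.9719  0.419 ] jaw -1.714
move [-0.0017  0.0016  0.1233] turn [-0.     -0.0004  0.0001] dist 0.06163980656765034
```

View pics/s12.png

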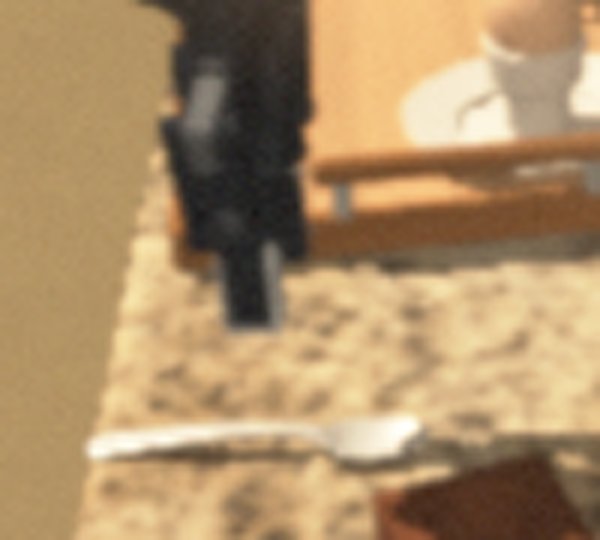

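Call:
step_arm(
  commands=[
    [-0.002, 0.002, 0.06, 0, 0, 0, 0],
    [-0.002, 0.002, 0.1, 0, 0, 0, 0],
    [-0.002, 0.002, 0.12, 0, 0, 0, 0],
    [-0.002, 0.002, 0.128, 0, 0, 0, 0],
    [-0.002, 0.002, 0.128, 0, 0, 0, 0],
    [-0.002, 0.002, 0.128, 0, 0, 0, 0.5],
    [-0.002, 0.002, 0.128, 0, 0, 0, 1],
    [-0.002, 0.002, 0.128, 0, 0, 0, 1],
    [-0.002, 0.002, 0.128, 0, 0, 0, 1],
    [-0.002, 0.002, 0.128, 0, 0, 0, 1],
  ],
  newtons=40,
)

```text
clock: 24.6
tcp_pos: [0.421, -0.0802, 0.0772]
orientation: [-3.133, 0.225, -0.005]
contact_force: [-2.5, 1.0, 5.3]
grip_width: 0.02
```

Call:
step_arm(
  commands=[
    [0, 0, 0, 0, 0, 0, 1],
    [0, 0, 0, 0, 0, 0, 1],
    [0, 0, 0, 0, 0, 0, 1],
    [0, 0, 0, 0, 0, 0, 1],
    [0, 0, 0, 0, 0, 0, 1],
    [0, 0, 0, 0, 0, 0, 1],
    [0, 0, 0, 0, 0, 0, 1],
    [0, 0, 0, 0, 0, 0, 1],
    [0, 0, 0, 0, 0, 0, 1],
    [0, 0, 0, 0, 0, 0, 1],
  ],
)

```text
clock: 25.85
tcp_pos: [0.4211, -0.0802, 0.0773]
orientation: [-3.133, 0.225, -0.006]
contact_force: [0.0, 0.0, 2.8]
grip_width: 0.0202
```

```bash
python3 - <<'E'
from h import *
mv((.421,-.080,.15))
s=grab_frame("side");save(s,"s13.png",(210,190,310,260),6)
E
```

```text
clock 25.85 tcp [ 0.4211 -0.0802  0.0773] grip 0.0202 F [0.0101 0.0406 2.7518] jaw -1.714
move [ 0.0003 -0.0005 -0.1455] turn [-0.0001 -0.0006 -0.    ] dist 0.07272887660153655
```

View pics/s13.png

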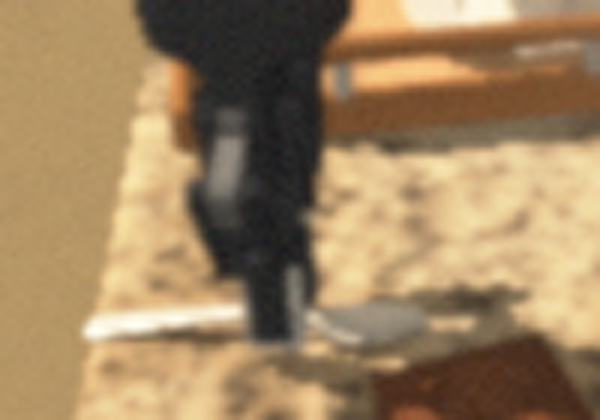

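Call:
step_arm(
  commands=[
    [0, 0, -0.02, 0, 0, 0, 1],
    [0, 0, -0.04, 0, 0, 0, 1],
    [0, 0, -0.07, 0, 0, 0, 1],
    [0, 0, -0.11, 0, 0, 0, 1],
    [0, 0, -0.15, 0, 0, 0, 1],
    [0, 0, -0.2, 0, 0, 0, 1],
    [0, 0, -0.24, 0, 0, 0, 1],
    [0, 0, -0.28, 0, 0, 0, 1],
    [0, 0, -0.28, 0, 0, 0, 1],
    [0, 0, -0.28, 0, 0, 0, 1],
  ],
)

```text
clock: 27.15
tcp_pos: [0.4202, -0.0802, 0.2171]
orientation: [-3.133, 0.225, -0.005]
contact_force: [-0.2, 0.2, -0.7]
grip_width: 0.02
```

```bash
python3 - <<'E'
from h import *
mv((.47,.257,.2))
t=grab_frame("top");s=grab_frame("side")
C=np.array([at(t,p,.022)[:2] for p in((170.9,185),(306.4,174.5),(314.5,265.5),(178.2,276.4))])
print(C,C.mean(0));
w=(C[0]+C[3]-C[1]-C[2])/2;d=(C[0]+C[1]-C[2]-C[3])/2
print("w,d",np.linalg.norm(w),np.linalg.norm(d),"yaw",np.arctan2(-w[0],w[1]),np.arctan2(d[1],d[0]))
for f in(t,s):
  for n in("tray","mug"):
    print(n,[(np.round(q["point"],1),at(f,q["point"],.008 if n=="mug" else 0)[:2]) for q in tip_of(n,f)[:1]])
  for q in masks_of("teaspoon",f)[:2]:
    v,u=np.nonzero(q["pixels"]);l=cv2.fitLine(np.c_[u,v].astype(np.float32),2,0,.01,.01).ravel();print("spoon",q["p"],u.min(),u.max(),v.min(),v.max(),l,len(u))
# colour segmentation of tray wood in top image, fit rectangle
for n,k in(("mug",.1),):
  g=ground(t,"mug",.102);print("mug box",g.min(0),g.max(0))
E
```

```text
clock 27.15 tcp [ 0.4202 -0.0802  0.2171] grip 0.02 F [-0.242   0.1824 -0.6625] jaw -1.714
move [ 0.0022 -0.6817  0.0343] turn [-0.0001 -0.0005 -0.    ] dist 0.3412685528538536
[[0.5997 0.4518]
 [0.6177 0.076 ]
 [0.3682 0.06  ]
 [0.349  0.4314]] [0.4836 0.2548]
w,d 0.3740681007302713 0.2507996558561307 yaw 0.04971191010455368 0.07275119441952284
tray [(array([243.3, 226.1]), array([0.4811, 0.2566]))]
mug [(array([204.1, 217.2]), array([0.5087, 0.3639]))]
tray [(array([282.7, 182.4]), array([0.4845, 0.2416]))]
mug [(array([294.4, 164.7]), array([0.5258, 0.3555]))]
spoon 0.57 259 273 186 190 [  0.9987  -0.0513 265.9455 187.7636] 55
mug box [0.4694 0.2995] [0.5498 0.4213]
```

```bash
python3 - <<'E'
from h import *
mv((.454,.253,.19),np.pi/2+.06)
E
```

```text
clock 27.6 tcp [ 0.4205 -0.0802  0.217 ] grip 0.0202 F [-1.1201 -0.3333 -0.2606] jaw -1.714
move [-0.029  -0.6691  0.0542] turn [-0.     -0.0005 -0.0323] dist 0.3359480533260033
```

Call:
step_arm(
  commands=[
    [-0.005, -0.1, 0, 0, 0, -0.005, 1],
    [-0.009, -0.2, 0, 0, 0, -0.01, 1],
    [-0.014, -0.3, 0, 0, 0, -0.015, 1],
    [-0.018, -0.42, 0, 0, 0, -0.02, 1],
    [-0.025, -0.54, 0, 0, 0, -0.026, 1],
    [-0.029, -0.669, 0, 0, -0.0005, -0.0323, 1],
    [-0.029, -0.669, 0.03, 0, -0.0005, -0.0323, 1],
    [-0.029, -0.669, 0.054, 0, -0.0005, -0.0323, 1],
    [-0.029, -0.669, 0.054, 0, -0.0005, -0.0323, 1],
    [-0.029, -0.669, 0.054, 0, -0.0005, -0.0323, 1],
  ],
)

```text
clock: 28.85
tcp_pos: [0.4543, 0.2516, 0.1902]
orientation: [3.14, 0.09, 0.0]
contact_force: [-0.4, 0.8, 0.7]
grip_width: 0.02
```

```bash
python3 - <<'E'
from h import *
mv((.454,.253,.09),np.pi/2+.06)
t=grab_frame("top");s=grab_frame("side")
for f in(t,s):
  for q in masks_of("teaspoon",f)[:2]:
    v,u=np.nonzero(q["pixels"]);print("spoon",q["p"],u.min(),u.max(),v.min(),v.max(),len(u))
for x in(.377,.454,.507):print(proj(s,(x,.253,.115)))
save(s,"s14.png",(240,110,340,210),6)
E
```

```text
clock 28.85 tcp [0.4543 0.2516 0.1902] grip 0.02 F [-0.4099  0.8366  0.6725] jaw -1.513
move [-0.0005 -0.003   0.2004] turn [ 0.0001  0.     -0.0004] dist 0.10022814508283602
spoon 0.54 275 286 143 146 43
[242.7486 147.0017]
[269.5754 145.6286]
[287.8389 144.6939]
```

Call:
step_arm(
  commands=[
    [0, -0.002, 0.08, 0, 0, 0, 1],
    [0, -0.002, 0.14, 0, 0, 0, 1],
    [0, -0.002, 0.17, 0, 0, 0, 1],
    [0, -0.002, 0.19, 0, 0, 0, 1],
    [0, -0.002, 0.2, 0, 0, 0, 1],
    [0, -0.002, 0.204, 0, 0, 0, 1],
    [0, -0.002, 0.208, 0, 0, 0, 1],
    [0, -0.002, 0.208, 0, 0, 0, 1],
    [0, -0.002, 0.208, 0, 0, 0, 1],
    [0, -0.002, 0.208, 0, 0, 0, 1],
  ],
)

```text
clock: 30.3
tcp_pos: [0.4544, 0.2537, 0.0868]
orientation: [-3.14, -0.092, -0.002]
contact_force: [0.3, 0.4, -0.4]
grip_width: 0.0201
```

Call:
step_arm(
  commands=[
    [0, 0, 0.002, 0, 0, 0, 1],
    [0, 0, 0.004, 0, 0, 0, 1],
    [0, 0, 0.004, 0, 0, 0, 1],
    [0, 0, 0.004, 0, 0, 0, 0.2],
    [0, 0, 0.004, 0, 0, 0, 0.2],
    [0, 0, 0.004, 0, 0, 0, 0.2],
    [0, 0, -0.03, 0, 0, 0, 0.2],
    [0, 0, -0.1, 0, 0, 0, 0.2],
    [0, 0, -0.2, 0, 0, 0, 0.2],
    [0, 0, -0.27, 0, 0, 0, 0.2],
  ],
)

```text
clock: 31.55
tcp_pos: [0.4546, 0.2539, 0.2251]
orientation: [-3.138, -0.092, -0.006]
contact_force: [0.8, -0.8, -0.1]
grip_width: 0.0346
```

```bash
python3 - <<'E'
from h import *
mv((.416,-.318,.25))
t=grab_frame("top");s=grab_frame("side")
for f,n in((t,"t"),(s,"s")):
  for q in masks_of("teaspoon",f)[:2]:
    v,u=np.nonzero(q["pixels"]);P=np.array([at(f,(a,b),.013)[:2] for a,b in zip(u,v)]);print(n,q["p"],P.min(0),P.max(0),len(u))
E
```

```text
clock 31.55 tcp [0.4546 0.2539 0.2251] grip 0.0346 F [ 0.7957 -0.8272 -0.0566] jaw -1.512
move [-0.1443  1.1372 -0.0525] turn [-0.0003 -0.0006 -0.    ] dist 0.5737754169977478
t 0.62 [0.3795 0.2437] [0.506 0.266] 153
s 0.51 [0.4713 0.2438] [0.5018 0.268 ] 35
```

Call:
step_arm(
  commands=[
    [-0.1, 0.8, -0.05, 0, 0, 0, -1],
    [-0.1, 0.8, -0.05, 0, 0, 0, -1],
    [-0.1, 0.8, -0.05, 0, 0, 0, -1],
    [-0.1, 0.8, -0.05, 0, 0, 0, -1],
    [-0.1, 0.8, -0.05, 0, 0, 0, -1],
    [-0.1, 0.8, -0.05, 0, 0, 0, -1],
    [-0.1, 0.8, -0.05, 0, 0, 0, -1],
    [-0.1, 0.8, -0.05, 0, 0, 0, -1],
    [-0.1, 0.8, -0.05, 0, 0, 0, -1],
    [-0.1, 0.8, -0.05, 0, 0, 0, -1],
  ],
)

```text
clock: 33.0
tcp_pos: [0.428, -0.1472, 0.247]
orientation: [-3.138, -0.096, -0.004]
contact_force: [0.2, -0.4, -0.4]
grip_width: 0.0854
```

```bash
python3 - <<'E'
from h import *
mv((.416,-.318,.23),np.pi/2+.06)
t=grab_frame("top");s=grab_frame("side")
c=contour(t,"pepper_mill");print("t",c.min(0),c.max(0));c=contour(s,"pepper_mill");print("s",c.min(0),c.max(0))
# fit axis: predicted silhouettes
def sil(f,x,y):
    P=[]
    for z,d in((0,.058),(.02,.056),(.094,.05),(.106,.05),(.119,.046),(.13,.01)):
        for a in np.linspace(0,6.28,40):P.append(proj(f,(x+d/2*np.cos(a),y+d/2*np.sin(a),z)))
    P=np.array(P);return P.min(0),P.max(0)
for x,y in((.411,-.3135),(.416,-.318),(.419,-.318)):
    print(x,y,"t",sil(t,x,y),"s",sil(s,x,y))
E
```

```text
clock 33.0 tcp [ 0.428  -0.1472  0.247 ] grip 0.0854 F [ 0.1555 -0.4246 -0.3855] jaw -1.51
move [-0.045   0.3396  0.0332] turn [-0.0003 -0.0004  0.0002] dist 0.1721063724748536
t [456. 233.] [472. 253.]
s [227. 265.] [267. 339.]
0.411 -0.3135 t (array([439.1739, 235.0853]), array([470.2635, 256.2042])) s (array([222.5031, 259.4154]), array([263.2079, 336.7999]))
0.416 -0.318 t (array([440.7171, 233.2255]), array([471.9503, 254.3303])) s (array([225.4163, 260.8716]), array([266.0801, 338.669 ]))
0.419 -0.318 t (array([440.663 , 232.1379]), array([471.8835, 253.2339])) s (array([227.3721, 260.7228]), array([267.8422, 338.488 ]))
```

Call:
step_arm(
  commands=[
    [-0.04, 0.34, 0.033, -0.0003, -0.0004, 0, -1],
    [-0.04, 0.34, 0.033, -0.0003, -0.0004, 0, -1],
    [-0.04, 0.34, 0.033, -0.0003, -0.0004, 0, -1],
    [-0.04, 0.34, 0.033, -0.0003, -0.0004, 0, -1],
    [-0.04, 0.34, 0.033, -0.0003, -0.0004, 0, -1],
    [-0.04, 0.34, 0.033, -0.0003, -0.0004, 0, -1],
    [-0.04, 0.34, 0.07, -0.0003, -0.0004, 0, -1],
    [-0.04, 0.34, 0.12, -0.0003, -0.0004, 0, -1],
    [-0.04, 0.34, 0.178, -0.0003, -0.0004, 0, -1],
    [-0.04, 0.34, 0.178, -0.0003, -0.0004, 0, -1],
  ],
)

```text
clock: 34.45
tcp_pos: [0.418, -0.3167, 0.1566]
orientation: [-3.138, -0.098, 0.004]
contact_force: [-0.4, -0.7, -0.2]
grip_width: 0.0853
```

Call:
step_arm(
  commands=[
    [0, 0, 0, 0, 0, 0, 0],
    [0, 0, 0, 0, 0, 0, 1],
    [0, 0, 0, 0, 0, 0, 1],
    [0, 0, 0, 0, 0, 0, 1],
    [0, 0, 0, 0, 0, 0, 1],
    [0, 0, 0, 0, 0, 0, 1],
    [0, 0, 0, 0, 0, 0, 1],
    [0, 0, 0, 0, 0, 0, 1],
    [0, 0, 0, 0, 0, 0, 1],
    [0, 0, 0, 0, 0, 0, 1],
  ],
  newtons=50,
)

```text
clock: 35.7
tcp_pos: [0.419, -0.3175, 0.1582]
orientation: [-3.14, -0.097, -0.0]
contact_force: [-0.6, -1.8, 6.2]
grip_width: 0.046
```

```bash
python3 - <<'E'
from h import *
mv((.416,-.318,.25),np.pi/2+.06)
E
```

```text
clock 35.7 tcp [ 0.419  -0.3175  0.1582] grip 0.046 F [-0.6246 -1.7524  6.1674] jaw -1.509
move [-0.006   0.0005 -0.1836] turn [-0.0001 -0.      0.0003] dist 0.09186444950236075
```

Call:
step_arm(
  commands=[
    [0, 0, -0.01, 0, 0, 0, 1],
    [0, 0, -0.02, 0, 0, 0, 1],
    [0, 0, -0.04, 0, 0, 0, 1],
    [0, 0, -0.06, 0, 0, 0, 1],
    [0, 0, -0.09, 0, 0, 0, 1],
    [0, 0, -0.12, 0, 0, 0, 1],
    [0, 0, -0.15, 0, 0, 0, 1],
    [0, 0, -0.18, 0, 0, 0, 1],
    [0, 0, -0.18, 0, 0, 0, 1],
    [0, 0, -0.18, 0, 0, 0, 1],
  ],
)

```text
clock: 36.95
tcp_pos: [0.4187, -0.3173, 0.2479]
orientation: [-3.139, -0.097, 0.001]
contact_force: [0.2, -0.6, -1.1]
grip_width: 0.0463
```

```bash
python3 - <<'E'
from h import *
mv((.405,.375,.25),np.pi/2+.06)
s=grab_frame("side")
c=contour(s,"pepper_mill");print("s",c.min(0),c.max(0))
P=[proj(s,(.419+d/2*np.cos(a),-.318+d/2*np.sin(a),z+.092)) for z,d in((0,.058),(.02,.056),(.094,.05)) for a in np.linspace(0,6.28,40)];print(np.max(P,0),np.min(P,0))
E
```

```text
clock 36.95 tcp [ 0.4187 -0.3173  0.2479] grip 0.0463 F [ 0.1754 -0.648  -1.122 ] jaw -1.509
move [ 0.0585 -1.3837 -0.0032] turn [-0.0001  0.0001  0.0003] dist 0.6924866794129328
s [220. 218.] [264. 297.]
[263.0423 296.0195] [219.9365 224.7076]
```

Call:
step_arm(
  commands=[
    [0.005, -0.08, 0, 0, 0, 0, 1],
    [0.01, -0.16, 0, 0, 0, 0, 1],
    [0.013, -0.26, 0, 0, 0, 0, 1],
    [0.017, -0.36, 0, 0, 0, 0, 1],
    [0.02, -0.46, 0, 0, 0, 0, 1],
    [0.025, -0.56, 0, 0, 0, 0, 1],
    [0.029, -0.66, 0, 0, 0, 0, 1],
    [0.032, -0.76, 0, 0, 0, 0, 1],
    [0.036, -0.86, 0, 0, 0, 0, 1],
    [0.04, -0.94, 0, 0, 0, 0, 1],
  ],
)

```text
clock: 38.3
tcp_pos: [0.409, 0.155, 0.2478]
orientation: [-3.139, -0.099, 0.002]
contact_force: [0.5, -0.8, -1.2]
grip_width: 0.0459
```

```bash
python3 - <<'E'
from h import *
mv((.405,.375,.25),np.pi/2+.06)
t=grab_frame("top")
g=ground(t,"mug",.102);print("mug box",g.min(0),g.max(0))
E
```

```text
clock 38.3 tcp [0.409  0.155  0.2478] grip 0.0459 F [ 0.4613 -0.8286 -1.2304] jaw -1.508
move [ 0.0199 -0.4396 -0.0039] turn [-0.0002  0.0002  0.0005] dist 0.22005322284851622
mug box [0.4718 0.2995] [0.5499 0.4213]
```

Call:
step_arm(
  commands=[
    [0.005, -0.08, 0, 0, 0, 0, 1],
    [0.01, -0.16, 0, 0, 0, 0, 1],
    [0.014, -0.25, 0, 0, 0, 0, 1],
    [0.017, -0.34, 0, 0, 0, 0, 1],
    [0.02, -0.41, 0, 0, 0, 0, 1],
    [0.02, -0.44, 0, 0, 0, 0, 1],
    [0.02, -0.44, 0.03, 0, 0, 0, 1],
    [0.02, -0.44, 0.07, 0, 0, 0, 1],
    [0.02, -0.44, 0.11, 0, 0, 0, 1],
    [0.02, -0.44, 0.13, 0, 0, 0, 1],
  ],
)

```text
clock: 39.65
tcp_pos: [0.4039, 0.3751, 0.1817]
orientation: [-3.14, -0.105, 0.004]
contact_force: [-0.0, -0.3, -0.9]
grip_width: 0.0462
```

```bash
python3 - <<'E'
from h import *
mv((.405,.375,.167),np.pi/2+.06)
s=grab_frame("side")
c=contour(s,"pepper_mill");print("s",c is not None and (c.min(0),c.max(0)))
P=[proj(s,(.405+d/2*np.cos(a),.375+d/2*np.sin(a),z)) for z,d in((0.03,.058),) for a in np.linspace(0,6.28,40)];print(np.max(P,0),np.min(P,0))
E
```

```text
clock 39.65 tcp [0.4039 0.3751 0.1817] grip 0.0462 F [-0.0288 -0.3309 -0.9283] jaw -1.504
move [0.0024 0.0004 0.0294] turn [-0.      0.0004  0.0011] dist 0.014748441391935947
s (array([246., 125.]), array([265., 163.]))
[265.9668 161.6561] [248.1626 155.0459]
```

Expected touchdown is at TCP z about 0.166, so I'll lower slowly to there.

Call:
step_arm(
  commands=[
    [0.002, 0, 0.01, 0, 0, 0, 1],
    [0.002, 0, 0.018, 0, 0, 0, 1],
    [0.002, 0, 0.024, 0, 0, 0, 1],
    [0.002, 0, 0.028, 0, 0, 0, 1],
    [0.002, 0, 0.031, 0, 0, 0, 1],
    [0.002, 0, 0.032, 0, 0, 0, 1],
    [0.002, 0, 0.032, 0, 0, 0, 1],
    [0.002, 0, 0.032, 0, 0, 0, 1],
    [0.002, 0, 0.032, 0, 0, 0, 1],
    [0.002, 0, 0.032, 0, 0, 0, 1],
  ],
)

```text
clock: 41.0
tcp_pos: [0.4047, 0.3762, 0.1663]
orientation: [-3.139, -0.106, 0.004]
contact_force: [-0.2, 0.0, 0.6]
grip_width: 0.0462
```

Call:
step_arm(
  commands=[
    [0, 0, 0.002, 0, 0, 0, 1],
    [0, 0, 0.003, 0, 0, 0, 1],
    [0, 0, 0.003, 0, 0, 0, 1],
    [0, 0, 0.003, 0, 0, 0, 1],
    [0, 0, 0.003, 0, 0, 0, 0.0],
    [0, 0, 0.003, 0, 0, 0, -0.3],
    [0, 0, 0.003, 0, 0, 0, -0.6],
    [0, 0, 0.003, 0, 0, 0, -0.7],
    [0, 0, 0, 0, 0, 0, -0.7],
    [0, 0, -0.03, 0, 0, 0, -0.7],
  ],
)

```text
clock: 42.25
tcp_pos: [0.4043, 0.3757, 0.181]
orientation: [3.139, 0.106, -0.007]
contact_force: [0.5, 0.9, -0.6]
grip_width: 0.0724
```

Call:
step_arm(
  commands=[
    [0, 0, -0.06, 0, 0, 0, -0.7],
    [0, 0, -0.12, 0, 0, 0, -0.7],
    [0, 0, -0.2, 0, 0, 0, -0.7],
    [0, 0, -0.2, 0.0, 0, 0, -0.7],
    [0, 0.2, -0.2, 0, 0, 0, -0.7],
    [0, 0.4, -0.2, 0, 0, 0, -0.7],
    [0, 0.6, -0.2, 0, 0, 0, -0.7],
    [0, 0.7, -0.2, 0, 0, 0, -0.7],
    [0, 0.8, -0.2, 0, 0, 0, -0.7],
    [0, 0.8, -0.2, 0, 0, 0, -0.7],
  ],
)

```text
clock: 43.5
tcp_pos: [0.4296, -0.0004, 0.2814]
orientation: [3.139, 0.106, -0.006]
contact_force: [1.5, 0.5, 0.6]
grip_width: 0.0728
```

```bash
python3 - <<'E'
from h import *
o=readout.get_obs();print(o["clock"],o["tcp_pos"],o["contact_force"],o["grip_width"])
t=grab_frame("top");s=grab_frame("side")
a=cv2.resize(t["img"][170:290,150:400],None,fx=3,fy=3);b=cv2.resize(s["img"][110:350,210:460],None,fx=1,fy=1)
b=cv2.resize(s["img"][110:200,220:400],None,fx=750/180,fy=230/90*0+750/180)[:239]
cv2.imwrite("pics/fin.png",np.vstack([a,b])[:599,:,::-1])
c=contour(t,"pepper_mill");print("t",c.min(0),c.max(0))
for n,z in(("saucer",.022),("mug",.102),("egg",.07),("teaspoon",.013),("fork",.003),("egg_rack",.03),("egg_cup_lower",.046)):
    g=ground(t,n,z);print(n,None if g is None else(g.min(0),g.max(0),(g.min(0)+g.max(0))/2))
b1=tip_of("pepper_mill",t);print(b1 and at(t,b1[0]["point"],.008));b1=tip_of("pepper_mill",s);print(b1 and at(s,b1[0]["point"],.008))
E
```

```text
43.5 [ 0.4296 -0.0004  0.2814] [1.4838 0.5242 0.5963] 0.07279002976218163Traceback (most recent call last):
  File "<stdin>", line 7, in <module>
AttributeError: 'NoneType' object has no attribute 'min'
```

View pics/fin.png

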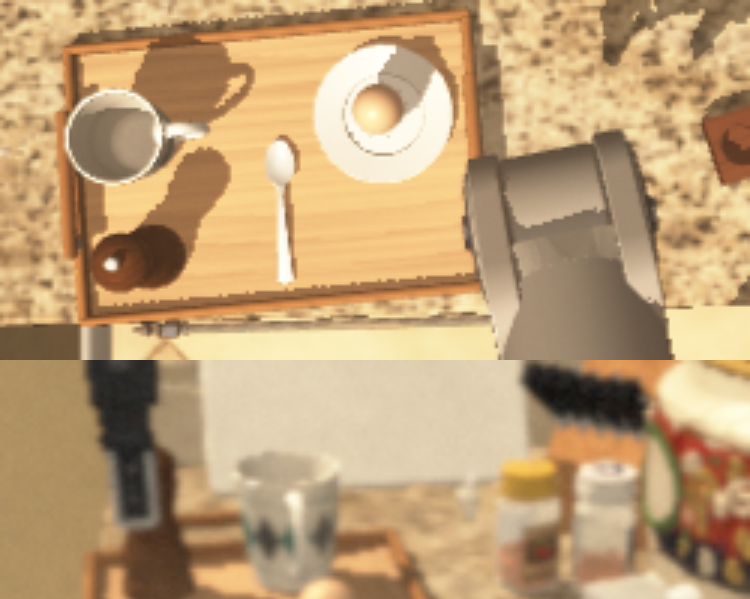

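The picture shows the mill standing in front of the mug, the spoon down the middle, and the egg in the cup on the saucer. One last numeric check before handing in.

```bash
python3 - <<'E'
from h import *
t=grab_frame("top");s=grab_frame("side")
for n,z in(("saucer",.022),("mug",.102),("egg",.07),("teaspoon",.013),("fork",.003)):
    g=ground(t,n,z);print(n,None if g is None else(g.min(0),g.max(0),(g.min(0)+g.max(0))/2))
for n,z in(("pepper_mill",.008),("egg_cup_lower",0),("egg_rack",0)):
  for f in(t,s):
    b=tip_of(n,f);print(n,b and at(f,b[0]["point"],z))
print("ball",at(t,(150+111/3,170+265/3),.133))
print(readout.get_obs()["contact_force"]);r.hand_in()
E
```

```text
saucer (array([0.4671, 0.0956]), array([0.591 , 0.2198]), array([0.5291, 0.1577]))
mug (array([0.4718, 0.2995]), array([0.5473, 0.4213]), array([0.5095, 0.3604]))
egg (array([0.5083, 0.1371]), array([0.5512, 0.1772]), array([0.5297, 0.1572]))
teaspoon (array([0.3729, 0.3439]), array([0.4324, 0.4294]), array([0.4027, 0.3867]))
fork (array([ 0.692 , -0.4129]), array([ 0.7367, -0.2565]), array([ 0.7143, -0.3347]))
pepper_mill [0.3993 0.3762 0.008 ]
pepper_mill [0.4    0.4054 0.008 ]
egg_cup_lower [ 0.5574 -0.3444  0.    ]
egg_cup_lower [ 0.5619 -0.3416  0.    ]
egg_rack [ 0.5021 -0.1926  0.    ]
egg_rack [ 0.4921 -0.1845  0.    ]
ball [0.4008 0.3729 0.133 ]
[-1.053  -0.154  -0.3966]
the job is handed in; nothing more can be done
```

The tray is laid and the job is handed in, at about 44 s on the robot's clock. No verdict came back.

- **Egg cup and egg:** I lifted the small egg cup off the large one and set it on the saucer. The egg then went from the rack into the cup. The last check put the egg within about 1 mm of the saucer's centre, and it looks upright in the picture.
- **Teaspoon:** After release it measured about 1 mm off the tray's middle sideways and about 40 mm towards the robot. The limit lengthwise is 60 mm, and it lies nearly parallel to the short sides.
- **Pepper mill:** It stands about 105–110 mm in front of the mug's axis and about 5 mm to the side. It looks upright from above.
- **Things to leave alone:** The saucer, mug, large egg cup and rack measured within a few millimetres of where they started. I saw no sign of the fork having moved. The gripper was clear of everything.

**Checks that disagreed:**
- **Teaspoon:** In the final check the network reported the spoon at the mill's position. I discounted that because the last picture shows it in the middle of the tray.
- **Mill:** The side camera put the mill about 30 mm further left than the top camera did. The gripper partly hid it from that side, so I relied on the top view and the release position.

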